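# Fill the empty pockets of the varnish tin rack

## Robot

A 7-joint arm with a two-finger parallel gripper is mounted at the origin on the work surface. World frame = base frame: x ahead of the robot, y to its left, z up, the work surface at z = 0. Lengths are in mm, angles in degrees, forces in N, time in s.
With the tool pointing down it reaches from about 425 to 875 mm from the base axis. Payload 8.4 kg.
Tool frame: the origin (TCP) lies between the finger pads; the fingertips stand 11 mm ahead of it and the grasp point (between the pads) lies 8 mm behind it; x points along the fingers, z is the direction in which the jaws open and shut, and the axes are right-handed (so a half turn about x gives the same grasp; the last joint's range is limited). The gripper opens to 85 mm and grips with 20 to 120 N. Pads are 22 mm wide; open, the fingers measure 114 mm over their backs; the gripper's body (76 mm by 85 mm) begins 54 mm behind the grasp point. The pads swing forward as they close: fully open they stand 13 mm farther back than shut.
Start: joints at [-77.303, 19.091, 2.286, 83.961, -0.768, 76.965, -3.352], TCP at [204.963, 616.81, 242.308] pointing down, gripper open.
Joint ranges: [-147.57, 147.57], [-21.85, 119.76], [-74.77, 79.35], [14.55, 137.4], [-85.83, 265.84], [4.83, 119.75], [-152.11, 152.11]. Speed limits (degrees/s): [127.2, 127.2, 159.86, 159.86, 180, 180, 180].

## Interface

Orientations are given as [roll, pitch, yaw] about the fixed x, y, z axes, in that order (R = Rz(yaw) Ry(pitch) Rx(roll)).
In Python, from station import robot, imaging, sign_off gives the robot as it stands.
- The arm moves only by the tool apply_moves, never from a script. Its arguments are lists of equal length, an entry for each row: "slide": the shift along the world's x, y, z in m, a list of three; "delta_rot": the turn, a rotation vector about the world's x, y, z in degrees, a list of three. In form: {"slide": [[x, y, z], ...], "delta_rot": [[wx, wy, wz], ...]}. A call has 1 to 8 rows; each row shifts and turns the commanded pose from where the row before left it; what a row does not reach is not made up. A row lasts 1/12 s, in which the tool goes at most 41.7 mm and 7.16 degrees, less where a joint would pass 70% of its speed; a pose out of reach is approached as far as the arm can. A call with a gripper value outside its range is refused whole. "gripper" is the finger opening in m, from 0 to 0.0854, set as the call begins (left out, the last holds). The fingers move at their own pace and stop on an object; the grip force is fixed at half the most. Time passes only in rows, so rows that do not move let the fingers close. It gives the time, the measured TCP pose, the force and the opening at its end, in the units of the state.
- robot.state(): the state, without advancing time (a new reading comes with each control period).
- imaging.grab_frame(name): name is "scene" or "top" or "wrist"; returns the picture (480x640x3 uint8, red, green, blue); there is no depth.
- imaging.camera_params(name): a dict with "fov_y" (degrees; the focal length in pixels is half the picture's height over the tangent of half this angle, whatever the lens; pixels are square), "cx", "cy" (the principal point, pixels), "origin" and "rotation" of the camera in the world; the wrist camera has in their place "mount" (4x4, takes a point from camera to tool coordinates, whose origin is the TCP and whose axes are the tool frame's). Camera axes: x right, y down, z forward; pixel columns grow to the right and rows downward; lengths in mm; the calibration is good to about 2 mm. The wrist camera is an equidistant fisheye: a pixel r from the principal point sees the ray r / f radians off the axis. A picture is of the moment at which its call begins: read the wrist's pose just before it. camera_params takes no time and is no camera call.
- sign_off(): hands the job in, once; it reports no verdict.
The state is a dict: "time": time; "qpos": joint angles; "joint_velocities": joint speeds; "tau": joint torques, N m; "position": TCP position; "eef_rot": TCP orientation; "ft_force": force on the tool from outside, world axes, zero at the start; "moment": the same for the moment, N m; "gripper_width": opening from 0.0 (shut) to 1.0 (fully open).
Only numpy, scipy, OpenCV 4.12 (cv2) and the standard library are available. Lean on these libraries where they do the work, as an engineer would, in place of code of your own. Each camera call takes 0.05 s, during which the arm holds its last target.

## Task

One of the three pockets of the wooden rack already holds a varnish tin. Take the two spare tins of the same size from the bench and stand one in each empty pocket, upright and fully down on the pocket floor; set them in rather than dropping them, and leave the tin already in the rack where it is.

Things in the scene. Friction and masses are not known exactly. Their poses are not given: they have to be found in the camera images.
- rack: Wooden box rack fixed to the bench, 102 (x) by 282 (y) by 40 mm high; origin: centre of underside, z up; turned up to 15 degrees. Three pockets in a row, centres at its y = -90, 0, +90 mm, x = 0; each 78 by 78 mm inside, walls 12 mm, pocket floor 12 mm and rim 40 mm above the bench. Any one of them, varying by start, holds tin_racked; the other two are empty.
- tin_1: Spare: plain metal can, upright on the bench on the robot's right (-y), 54 mm diameter, 80 mm high, 0.15 to 0.26 kg. Origin: centre of underside, z up. At least 25 mm clear of its neighbours, which are not spares: a squat tin (70 mm wide, 42 high), a slim amber jar (38 wide, 95 high), a wood offcut. Spares, squat tin and jar swap places between starts.
- tin_2: The second spare tin, the same in every way as tin_1, elsewhere in the same area of the bench.
- tin_racked: The tin already in the rack, same make and size as the spares (54 mm diameter, 80 mm high), upright in one pocket, up to 6 mm off that pocket's centre. Origin: centre of its underside, z up. It shows which pocket is taken.
Not all that is in view belongs to the job. What is shaped like the tin_1 but blue or yellow is not meant.

How it is judged:
By the outcome, as a careful person would: the job done as asked, in the order asked, and still so for the second after the job is handed in, with the robot touching nothing.
It also fails if it takes over 54 s, if anything falls off the work surface, if the arm or the gripper's body presses on something with over 40 N, if the wrist force passes 120 N, or if a joint passes its speed limit or range.

## Working session

There is one attempt and no reset: what is moved stays moved. The work goes in short steps, Python scripts to look and compute and a tool call to move; the robot and the scene stay as the last step left them, time stands still between calls to the robot, and variables do not carry over. Pictures are saved under pics/ and viewed, and the job is handed in when it is done.

Besides the shell and the picture viewer there is one more tool, called after "Call:" by a JSON object that holds its "name" and its "arguments", one argument or row to a line. apply_moves: Moves the arm, as the interface text tells. Its arguments: {"type":"object","properties":{"slide":{"type":"array"},"delta_rot":{"type":"array"},"gripper":{"type":"number"}},"required":["slide","delta_rot"]}

```bash
ls; mkdir -p pics; python3 - <<'E'
from station import robot, imaging
import cv2
print(robot.state())
for n in ("scene","top","wrist"):
    print(n,imaging.camera_params(n))
for n in ("scene","top"):
    im=imaging.grab_frame(n); cv2.imwrite(f"pics/{n}0.png",im[:,:,::-1])
E
```

```text
pics
{'time': 0.0, 'qpos': array([-77.30140427,  19.13200036,   2.28592648,  84.01178704,
        -0.76678032,  76.96632079,  -3.3515016 ]), 'joint_velocities': array([ 0.01758514, -0.00752708,  0.03150888, -0.01152372, -0.06967725,
        0.07954898, -0.0079745 ]), 'tau': array([ 9.45099091e-04, -6.58556128e+01,  1.36587325e+00, -4.05554438e+01,
        1.67680148e-02,  1.30085993e-02, -5.47358366e-05]), 'position': array([204.88617603, 616.39176357, 241.41264265]), 'eef_rot': array([-175.26713448,   89.90512549, -103.65119592]), 'ft_force': array([-0.17462205, -0.46285251,  0.22189135]), 'moment': array([-0.01555347,  0.01813184,  0.00788939]), 'gripper_width': 1.0008292035246686}
scene {'fov_y': 42.377416235465006, 'cx': 325.4225082957818, 'cy': 240.49825835823367, 'origin': array([ 972.85801006,  518.35691564, 1076.3103895 ]), 'rotation': array([-141.86111902,   -0.89446296,  142.56026853])}
top {'fov_y': 57.867741113537825, 'cx': 324.8137957533365, 'cy': 241.24666502277378, 'origin': array([ 380.73394176, -121.06080326,  838.30542583]), 'rotation': array([-172.43319658,    1.28891454,  -89.1042842 ])}
wrist {'fov_y': 65.70646984690485, 'cx': 319.0597548482534, 'cy': 238.49792475322084, 'mount': array([[-6.11111038e-04, -2.62356086e-01,  9.64970938e-01,
        -1.32340877e+02],
       [ 5.32716474e-04, -9.64971066e-01, -2.62355784e-01,
         6.63812074e+01],
       [ 9.99999671e-01,  3.53727400e-04,  7.29465879e-04,
        -5.30778111e-01],
       [ 0.00000000e+00,  0.00000000e+00,  0.00000000e+00,
         1.00000000e+00]])}
```

View pics/scene0.png

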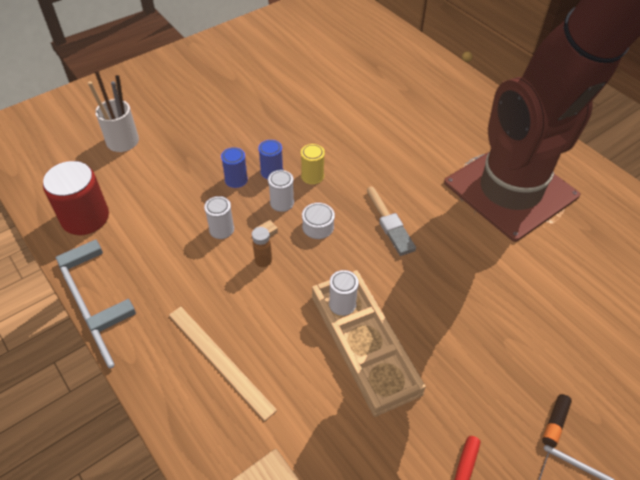

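View pics/top0.png

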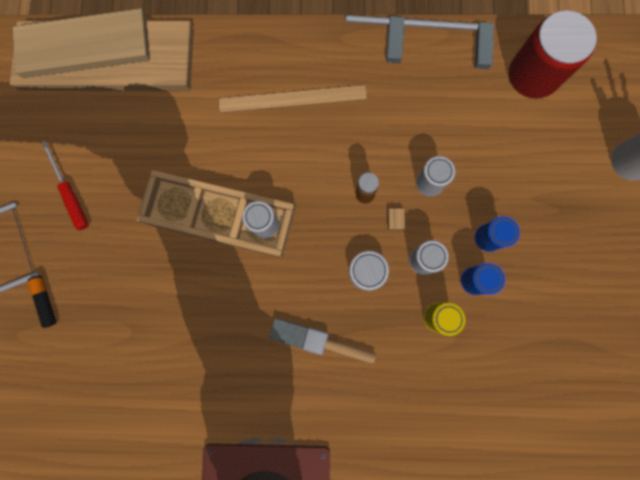

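The scene and top views agree. The racked tin is in the rack's −y pocket, at top px (258,217). The grey spares' lids are near (438,171) and (431,257), with the squat tin at (369,270) and the jar at (368,184). Next I'll zoom in to measure.

```bash
cat > h.py <<'E'
import numpy as np, cv2
from scipy.spatial.transform import Rotation as R
from station import robot, imaging
def cam(n):
    p=imaging.camera_params(n); f=240/np.tan(np.radians(p['fov_y']/2))
    return p,f
def rotm(rpy): return R.from_euler('xyz',rpy,degrees=True).as_matrix()
def unproj(n,uv,z):
    p,f=cam(n); uv=np.atleast_2d(uv).astype(float)
    d=np.c_[(uv[:,0]-p['cx'])/f,(uv[:,1]-p['cy'])/f,np.ones(len(uv))]@rotm(p['rotation']).T
    o=p['origin']; return o+d*((z-o[2])/d[:,2])[:,None]
def proj(n,X):
    p,f=cam(n); c=(np.atleast_2d(X)-p['origin'])@rotm(p['rotation'])
    return np.c_[f*c[:,0]/c[:,2]+p['cx'],f*c[:,1]/c[:,2]+p['cy']]
def wpose():
    p,f=cam('wrist'); s=robot.state(); T=np.eye(4); T[:3,:3]=rotm(s['eef_rot']); T[:3,3]=s['position']
    return T@p['mount'],p,f
def wunproj(W,p,f,uv,z):
    uv=np.atleast_2d(uv).astype(float); q=uv-[p['cx'],p['cy']]; r=np.linalg.norm(q,axis=1); th=r/f
    d=np.c_[q/np.maximum(r,1e-9)[:,None]*np.sin(th)[:,None],np.cos(th)]@W[:3,:3].T
    return W[:3,3]+d*((z-W[2,3])/d[:,2])[:,None]
def wproj(W,p,f,X):
    c=(np.atleast_2d(X)-W[:3,3])@W[:3,:3]; rr=np.linalg.norm(c[:,:2],axis=1); th=np.arctan2(rr,c[:,2])
    return c[:,:2]/np.maximum(rr,1e-9)[:,None]*(f*th)[:,None]+[p['cx'],p['cy']]
E
python3 - <<'E'
from h import *
im=cv2.imread('pics/top0.png')
def crop(x0,y0,w,h,s,n): cv2.imwrite(n,cv2.resize(im[y0:y0+h,x0:x0+w],None,fx=s,fy=s,interpolation=cv2.INTER_CUBIC))
crop(130,160,180,105,4,'pics/c_rack.png'); crop(340,145,190,150,4,'pics/c_tins.png')
for n,uv,z in [('t1',(438,171),80),('t2',(431,257),80),('racked',(258,217),80),('squat',(369,270),42),('jar',(368,184),95),('off',(397,217),20)]:
    print(n,unproj('top',uv,z).round(1))
print(rotm(robot.state()['eef_rot']).round(3))
E
```

```text
t1 [[ 610.6 -303.1   80. ]]
t2 [[ 455.8 -288.1   80. ]]
racked [[523.3  17.3  80. ]]
squat [[ 434.2 -183.2   42. ]]
jar [[ 581.5 -177.    95. ]]
off [[ 537.6 -238.    20. ]]
[[-0.    -0.949  0.315]
 [-0.001  0.315  0.949]
 [-1.    -0.    -0.002]]
```

View pics/c_rack.png

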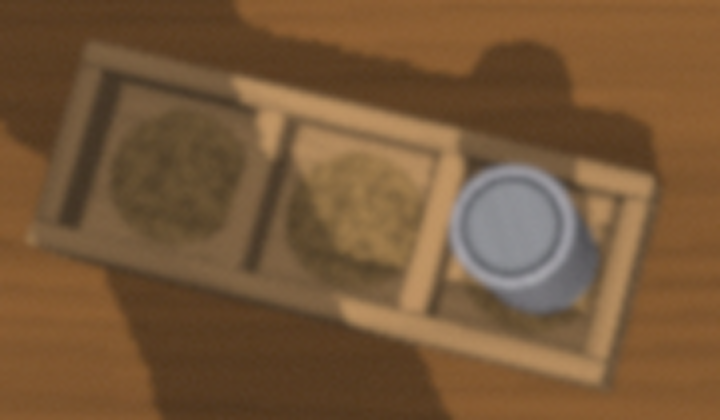

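View pics/c_tins.png

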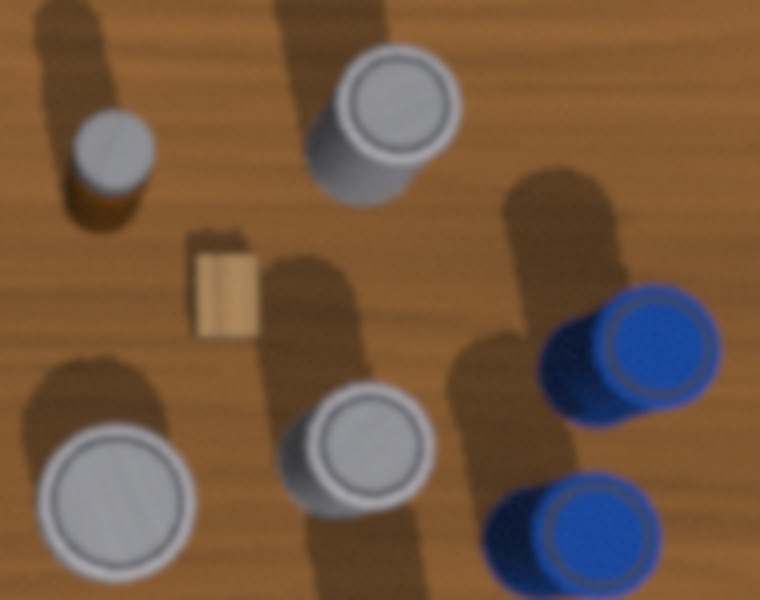

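The crops show the racked tin's lid at crop px (515,228) and the rack's outer corners near (92,42), (656,178), (605,385) and (33,238). The spare lids are at crop px (398,106) and (370,446).

```bash
python3 - <<'E'
from h import *
from scipy.optimize import least_squares
def cr(xy,o): return (np.array(xy,float)+.5)/4-.5+np.array(o)
C=cr([(33,238),(92,42),(656,178),(605,385)],(130,160))
L=np.array([[-51,141],[51,141],[51,-141],[-51,-141]],float)
P=unproj('top',C,40)[:,:2]; print(P.round(1), [np.linalg.norm(P[i]-P[i-1]).round(1) for i in range(4)])
def res(v):
    c,s=np.cos(v[2]),np.sin(v[2]); return (L@np.array([[c,s],[-s,c]])+v[:2]-P).ravel()
r=least_squares(res,[520,90,0]); x,y,a=r.x; print('rack',x.round(1),y.round(1),np.degrees(a).round(2),r.fun.round(1))
for py in(-90,0,90): print(py,(x-np.sin(a)*py).round(1),(y+np.cos(a)*py).round(1))
print('racked',unproj('top',cr((515,228),(130,160)),92).round(1))
print('t1',unproj('top',cr((398,106),(340,145)),80).round(1))
print('t2',unproj('top',cr((370,446),(340,145)),80).round(1))
for n,p,z in [('b1',(657,347),80),('b2',(597,536),80),('squat',(116,502),42),('jar',(115,151),95),('off',(227,295),20)]:
    print(n,unproj('top',cr(p,(340,145)),z).round(1))
# scene cross-check: scan for scene lids
for n,uv,z in [('t1',(219,204),80),('t2',(281,177),80),('racked',(344,278),92)]: print('scene',n,unproj('scene',uv,z).round(1))
im=cv2.imread('pics/scene0.png')
cv2.imwrite('pics/c_sc.png',cv2.resize(im[135:290,190:370],None,fx=4,fy=4,interpolation=cv2.INTER_CUBIC))
E
```

```text
[[524.1 252. ]
 [619.7 230.4]
 [556.2 -41.7]
 [458.2 -20.5]] [np.float64(280.3), np.float64(97.9), np.float64(279.4), np.float64(100.3)]
rack 539.5 105.0 -13.27 [-1.9  2.   1.9  0.2  0.6 -2.2 -0.6  0. ]
-90 518.9 17.4
0 539.5 105.0
90 560.2 192.6
racked [[521.7  14.5  92. ]]
t1 [[ 610.4 -305.1   80. ]]
t2 [[ 457.4 -290.1   80. ]]
b1 [[ 502.6 -415.8   80. ]]
b2 [[ 419.7 -387.    80. ]]
squat [[ 433.9 -182.5   42. ]]
jar [[ 584.4 -177.6   95. ]]
off [[ 534.9 -236.8   20. ]]
scene t1 [[ 606.9 -308.3   80. ]]
scene t2 [[ 454.9 -294.9   80. ]]
scene racked [[518.    8.5  92. ]]
```

View pics/c_sc.png

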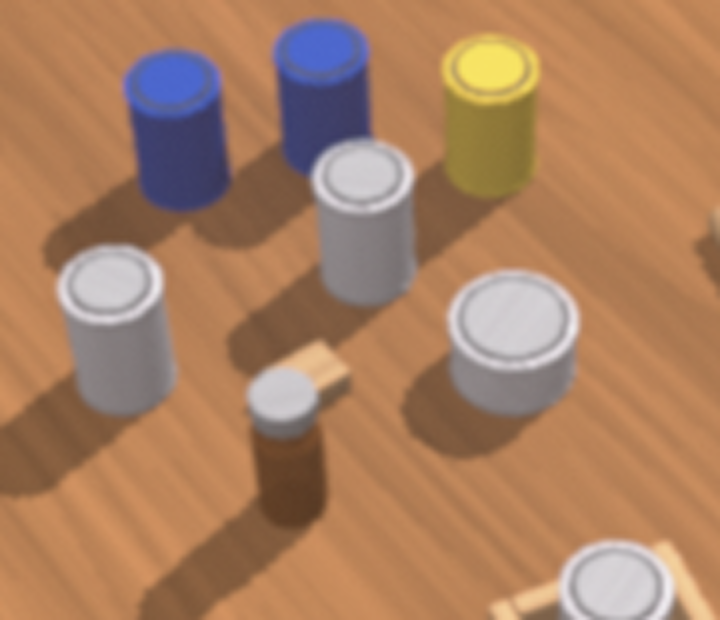

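Scene and top agree to a few mm:
- **Rack:** about (539.5, 105), turned −13.3°.
- **Empty pockets:** about (539.5, 105) and (560, 192.6).
- **Spares:** about (610, −305) and (457, −290).

I'll keep the jaws along the rack's x axis (azimuth −13.3°) throughout. First I sweep over to tin_1.

Call:
{"name": "apply_moves", "arguments": {
  "slide": [
    [0.028, -0.018, 0],
    [0.028, -0.018, 0],
    [0.028, -0.018, 0],
    [0.028, -0.018, 0],
    [0.028, -0.018, 0],
    [0.028, -0.018, 0],
    [0.028, -0.018, 0],
    [0.028, -0.018, 0]
  ],
  "delta_rot": [
    [0, 0, -2.65],
    [0, 0, -2.65],
    [0, 0, -2.65],
    [0, 0, -2.65],
    [0, 0, -2.65],
    [0, 0, -2.65],
    [0, 0, -2.65],
    [0, 0, -2.65]
  ],
  "gripper": 0.0854
}}

```text
time: 0.77
position: [430.0, 471.6, 242.0]
eef_rot: [177.5, 90.0, -132.2]
ft_force: [0.6, 0.5, -0.2]
gripper_width: 1.001
```

Call:
{"name": "apply_moves", "arguments": {
  "slide": [
    [0.0165, -0.028, 0],
    [0.0165, -0.028, 0],
    [0.0165, -0.028, 0],
    [0.0165, -0.028, 0],
    [0.0165, -0.028, 0],
    [0.0165, -0.028, 0],
    [0.0165, -0.028, 0],
    [0.0165, -0.028, 0]
  ],
  "delta_rot": [
    [0, 0, -2.65],
    [0, 0, -2.65],
    [0, 0, -2.65],
    [0, 0, -2.65],
    [0, 0, -2.65],
    [0, 0, -2.65],
    [0, 0, -2.65],
    [0, 0, -2.65]
  ]
}}

```text
time: 1.43
position: [561.3, 247.3, 242.0]
eef_rot: [171.5, 90.0, -159.4]
ft_force: [0.8, 0.1, -0.4]
gripper_width: 0.998
```

Call:
{"name": "apply_moves", "arguments": {
  "slide": [
    [0.0075, -0.031, 0],
    [0.0075, -0.031, 0],
    [0.0075, -0.031, 0],
    [0.0075, -0.031, 0],
    [0.0075, -0.031, 0],
    [0.0075, -0.031, 0],
    [0.0075, -0.031, 0],
    [0.0075, -0.031, 0]
  ],
  "delta_rot": [
    [0, 0, -2.65],
    [0, 0, -2.65],
    [0, 0, -2.65],
    [0, 0, -2.65],
    [0, 0, -2.65],
    [0, 0, -2.65],
    [0, 0, -2.65],
    [0, 0, -2.65]
  ]
}}

```text
time: 2.1
position: [620.9, -0.7, 242.0]
eef_rot: [169.0, 90.0, 176.9]
ft_force: [-0.1, 0.7, 0.2]
gripper_width: 1.002
```

Call:
{"name": "apply_moves", "arguments": {
  "slide": [
    [-0.0012, -0.038, -0.006],
    [-0.0012, -0.038, -0.006],
    [-0.0012, -0.038, -0.006],
    [-0.0012, -0.038, -0.006],
    [-0.0012, -0.038, -0.006],
    [-0.0012, -0.038, -0.006],
    [-0.0012, -0.038, -0.006],
    [-0.0012, -0.038, -0.006]
  ],
  "delta_rot": [
    [0, 0, -2.65],
    [0, 0, -2.65],
    [0, 0, -2.65],
    [0, 0, -2.65],
    [0, 0, -2.65],
    [0, 0, -2.65],
    [0, 0, -2.65],
    [0, 0, -2.65]
  ]
}}

```text
time: 2.77
position: [611.0, -304.7, 193.6]
eef_rot: [155.2, 90.0, 142.0]
ft_force: [1.4, -0.3, -0.1]
gripper_width: 1.004
```

```bash
python3 - <<'E'
from h import *
W,p,f=wpose(); im=imaging.grab_frame('wrist')[:,:,::-1].copy()
cv2.imwrite('pics/w1.png',im)
s=robot.state(); print(s['position'].round(1), rotm(s['eef_rot']).round(3))
print(wproj(W,p,f,[[610.4,-305.1,80],[457.4,-290.1,80]]).round(1)); np.save('W1.npy',W)
im=imaging.grab_frame('top')[:,:,::-1].copy(); cv2.imwrite('pics/top1.png',im)
cv2.imwrite('pics/c_rack1.png',cv2.resize(im[160:265,130:310],None,fx=4,fy=4,interpolation=cv2.INTER_CUBIC))
E
```

```text
[ 607.2 -313.8  192.5] [[-0.003  0.242  0.97 ]
 [-0.004  0.97  -0.242]
 [-1.    -0.005 -0.002]]
[[318.5 238. ]
 [122.1 263.5]]
```

View pics/w1.png

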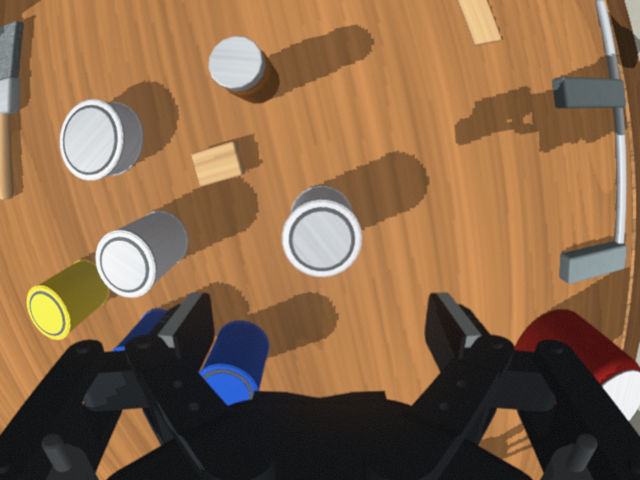

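View pics/c_rack1.png

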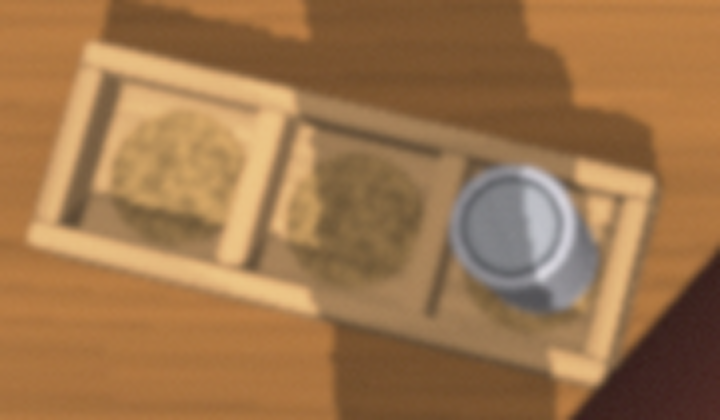

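The wrist view shows the spare's lid centred at about (321,238), where the projection puts it at (318.5,238). Blue and yellow cans are on the left. The arm was still settling, so I'll re-measure.

```bash
python3 - <<'E'
from h import *
for i in range(2):
    W,p,f=wpose(); s=robot.state(); print(s['time'],s['position'].round(1),s['eef_rot'].round(1),s['joint_velocities'].round(1))
    im=imaging.grab_frame('wrist')[:,:,::-1].copy()
np.save('W2.npy',W); cv2.imwrite('pics/w2.png',im)
g=cv2.cvtColor(im,cv2.COLOR_BGR2GRAY); hsv=cv2.cvtColor(im,cv2.COLOR_BGR2HSV)
m=((hsv[:,:,1]<40)&(hsv[:,:,2]>140)).astype(np.uint8)
n,l,st,ce=cv2.connectedComponentsWithStats(m)
for i in range(1,n):
    if st[i,4]>1500: 
        c,_=cv2.findContours((l==i).astype(np.uint8),0,1); c=max(c,key=len); e=cv2.fitEllipse(c)
        print(st[i],np.round(e[0],1),np.round(e[1],1),wunproj(W,p,f,e[0],80).round(1))
E
```

```text
2.8667 [ 607.5 -311.1  192.9] [-120.1   89.7 -134. ] [-3.8 -2.  -3.1  0.6  0.1  1.  -1.3]
2.9167 [ 609.  -307.6  193.2] [-134.6   89.8 -148.1] [-3.3 -1.3 -2.8  0.1 -0.5  0.2 -0.4]
[ 210   31   53   53 2161] [235.8  56.7] [49.1 54.1] [[ 584.1 -174.5   80. ]]
[  60   96   64   81 3763] [ 91.9 136.4] [62.5 80.5] [[ 462.5 -192.4   80. ]]
[ 284  184   80   88 1685] [322.8 231.1] [77.3 83.6] [[ 612.2 -304.1   80. ]]
[ 294  206   60   58 2724] [323.5 234.4] [57. 59.] [[ 612.1 -306.4   80. ]]
[  96  226   61   68 2980] [126.2 260.1] [56.5 70. ] [[ 460.2 -290.6   80. ]]
```

Call:
{"name": "apply_moves", "arguments": {
  "slide": [
    [0, -0.003, -0.016],
    [0, 0, -0.022],
    [0, 0, -0.024],
    [0, 0, -0.024],
    [0, 0, -0.022],
    [0, 0, -0.02],
    [0, 0, -0.012],
    [0, 0, -0.006]
  ],
  "delta_rot": [
    [0, 0, 0],
    [0, 0, 0],
    [0, 0, 0],
    [0, 0, 0],
    [0, 0, 0],
    [0, 0, 0],
    [0, 0, 0],
    [0, 0, 0]
  ]
}}

```text
time: 3.63
position: [611.2, -304.1, 46.4]
eef_rot: [154.9, 89.8, 141.8]
ft_force: [0.0, 0.4, 0.7]
gripper_width: 1.001
```

Call:
{"name": "apply_moves", "arguments": {
  "slide": [
    [0, 0, 0],
    [0, 0, 0],
    [0, 0, 0],
    [0, 0, 0],
    [0, 0, 0],
    [0, 0, 0],
    [0, 0, 0],
    [0, 0, 0]
  ],
  "delta_rot": [
    [0, 0, 0],
    [0, 0, 0],
    [0, 0, 0],
    [0, 0, 0],
    [0, 0, 0],
    [0, 0, 0],
    [0, 0, 0],
    [0, 0, 0]
  ],
  "gripper": 0.04
}}

```text
time: 4.3
position: [612.4, -306.6, 50.0]
eef_rot: [-2.0, 89.9, -15.2]
ft_force: [-0.2, 2.4, 6.9]
gripper_width: 0.618
```

```bash
python3 - <<'E'
from h import *
s=robot.state(); print(s['time'],s['position'].round(1),rotm(s['eef_rot']).round(3)[:,[0,2]],s['ft_force'].round(1),s['gripper_width'],s['joint_velocities'].round(2))
im=imaging.grab_frame('wrist')[:,:,::-1].copy(); cv2.imwrite('pics/w3.png',im)
E
```

```text
4.3 [ 612.4 -306.6   50. ] [[ 0.003  0.974]
 [-0.001 -0.228]
 [-1.     0.003]] [-0.2  2.4  6.9] 0.6182273731912927 [-0.05  0.15  0.07  0.09  0.03 -0.02  0.09]
```

View pics/w3.png

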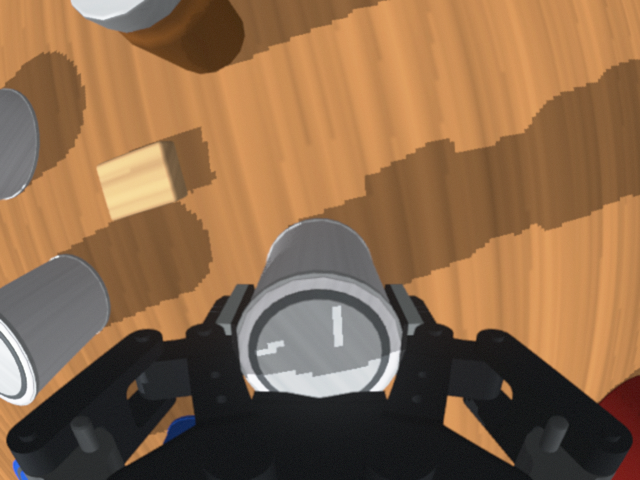

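The tin is between the pads and the measured opening is about 53 mm. Lifting.

Call:
{"name": "apply_moves", "arguments": {
  "slide": [
    [0, 0, 0],
    [0, 0, 0],
    [0, 0, 0.008],
    [0, 0, 0.018],
    [0, 0, 0.028],
    [0, 0, 0.032],
    [0, 0, 0.032],
    [0, 0, 0.032]
  ],
  "delta_rot": [
    [0, 0, 0],
    [0, 0, 0],
    [0, 0, 0],
    [0, 0, 0],
    [0, 0, 0],
    [0, 0, 0],
    [0, 0, 0],
    [0, 0, 0]
  ]
}}

```text
time: 5.02
position: [610.8, -306.2, 200.2]
eef_rot: [-175.6, 90.0, 171.2]
ft_force: [1.6, 0.0, -1.6]
gripper_width: 0.62
```

Call:
{"name": "apply_moves", "arguments": {
  "slide": [
    [-0.001, 0.01, 0.008],
    [-0.002, 0.02, 0],
    [-0.003, 0.03, 0],
    [-0.0035, 0.034, 0],
    [-0.0035, 0.034, 0],
    [-0.0035, 0.034, 0],
    [-0.0035, 0.034, 0],
    [-0.0035, 0.034, 0]
  ],
  "delta_rot": [
    [0, 0, 0],
    [0, 0, 0],
    [0, 0, 0],
    [0, 0, 0],
    [0, 0, 0],
    [0, 0, 0],
    [0, 0, 0],
    [0, 0, 0]
  ]
}}

```text
time: 5.68
position: [587.0, -74.4, 206.3]
eef_rot: [157.0, 90.0, 143.8]
ft_force: [0.3, 0.7, -2.1]
gripper_width: 0.622
```

```bash
python3 - <<'E'
from h import *
s=robot.state(); print(s['time'],s['position'].round(1),rotm(s['eef_rot']).round(3)[:,[0,2]],s['ft_force'].round(1),s['gripper_width'])
im=imaging.grab_frame('wrist')[:,:,::-1].copy(); cv2.imwrite('pics/w4.png',im)
E
```

```text
5.6833 [587.  -74.4 206.3] [[-0.     0.974]
 [ 0.    -0.228]
 [-1.    -0.001]] [ 0.3  0.7 -2.1] 0.6223692526282985
```

View pics/w4.png

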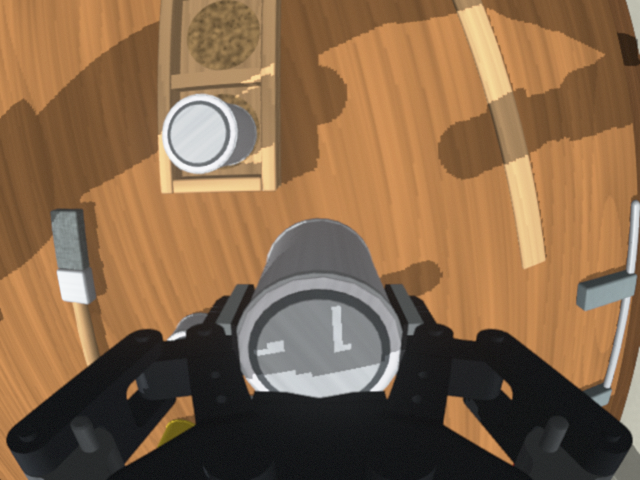

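The wrist picture shows the tin held upright and the rack ahead at (220,90). I'll move closer and measure the far pocket from the wrist camera.

Call:
{"name": "apply_moves", "arguments": {
  "slide": [
    [-0.0035, 0.033, 0],
    [-0.0035, 0.033, 0],
    [-0.0035, 0.033, 0],
    [-0.0035, 0.02, 0],
    [-0.002, 0.01, 0],
    [0, 0, 0],
    [0, 0, 0],
    [0, 0, 0]
  ],
  "delta_rot": [
    [0, 0, 0],
    [0, 0, 0],
    [0, 0, 0],
    [0, 0, 0],
    [0, 0, 0],
    [0, 0, 0],
    [0, 0, 0],
    [0, 0, 0]
  ]
}}

```text
time: 6.4
position: [572.0, 50.5, 206.4]
eef_rot: [-65.0, 90.0, -78.3]
ft_force: [-0.3, -1.1, -2.7]
gripper_width: 0.619
```

```bash
python3 - <<'E'
from h import *
W,p,f=wpose();s=robot.state(); print(s['time'],s['position'].round(1),rotm(s['eef_rot']).round(3)[:,[0,2]],s['joint_velocities'].round(1),s['gripper_width'])
im=imaging.grab_frame('wrist')[:,:,::-1].copy(); cv2.imwrite('pics/w5.png',im); np.save('W5.npy',W)
L=np.array([[-51,141],[51,141],[51,-141],[-51,-141],[0,0],[0,90],[-39,129],[39,129],[39,51],[-39,51]],float)
a=np.radians(-13.27);c,sn=np.cos(a),np.sin(a); P=np.c_[L@np.array([[c,sn],[-sn,c]])+[539.5,105],np.full(len(L),40)]
q=wproj(W,p,f,P); print(q.round(1))
for u in q: cv2.drawMarker(im,tuple(int(round(t)) for t in u),(0,255,0),0,8,1)
cv2.imwrite('pics/w5m.png',im)
E
```

```text
6.4 [572.   50.5 206.4] [[ 0.     0.973]
 [-0.001 -0.231]
 [-1.     0.   ]] [ 0.5 -0.   0.1 -0.1 -0.1 -0.  -0.2] 0.6188120187608649
[[204.5   4.2]
 [327.4  -2.9]
 [326.7 323.8]
 [216.7 321.7]
 [264.3 165.6]
 [263.6  55.9]
 [217.7  15.4]
 [312.5  10.1]
 [312.5 101.7]
 [216.4 105.2]]
```

View pics/w5m.png

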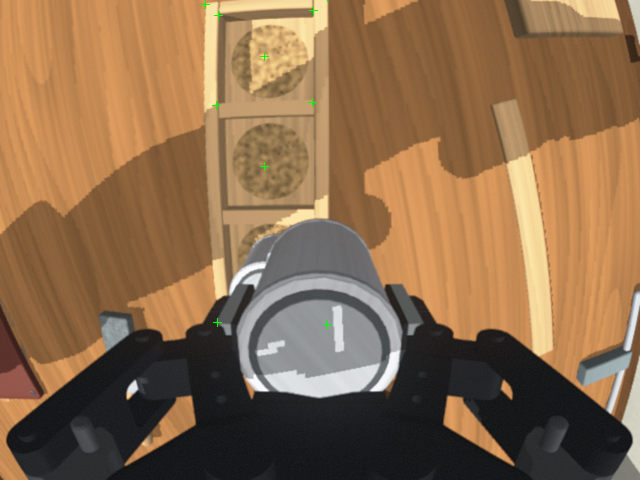

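The projected rack model (green marks) sits within 2–4 px of the real pocket edges, so the rack pose is confirmed. Next I move above the far (+90) pocket.

Call:
{"name": "apply_moves", "arguments": {
  "slide": [
    [-0.002, 0.015, 0],
    [-0.002, 0.03, 0],
    [-0.002, 0.034, 0],
    [-0.002, 0.032, -0.01],
    [-0.002, 0.02, -0.02],
    [-0.001, 0.01, -0.02],
    [0, 0, -0.02],
    [0, 0, -0.01]
  ],
  "delta_rot": [
    [0, 0, 0],
    [0, 0, 0],
    [0, 0, 0],
    [0, 0, 0],
    [0, 0, 0],
    [0, 0, 0],
    [0, 0, 0],
    [0, 0, 0]
  ]
}}

```text
time: 7.12
position: [560.1, 192.7, 123.8]
eef_rot: [-128.7, 89.8, -142.0]
ft_force: [-0.2, -0.8, -1.4]
gripper_width: 0.621
```

```bash
python3 - <<'E'
from h import *
for i in range(2):
    s=robot.state(); print(s['time'],s['position'].round(1),s['ft_force'].round(1),s['gripper_width'])
    im=imaging.grab_frame('wrist' if i else 'top')[:,:,::-1].copy(); cv2.imwrite(f'pics/p1_{i}.png',im)
im=cv2.imread('pics/p1_0.png'); cv2.imwrite('pics/p1_0c.png',cv2.resize(im[120:300,100:340],None,fx=3,fy=3,interpolation=cv2.INTER_CUBIC))
E
```

```text
7.1167 [560.1 192.7 123.8] [-0.2 -0.8 -1.4] 0.6210023512352689
7.1667 [559.7 191.8 122.9] [-0.6 -0.8 -3.5] 0.6180891864705271
```

View pics/p1_0c.png

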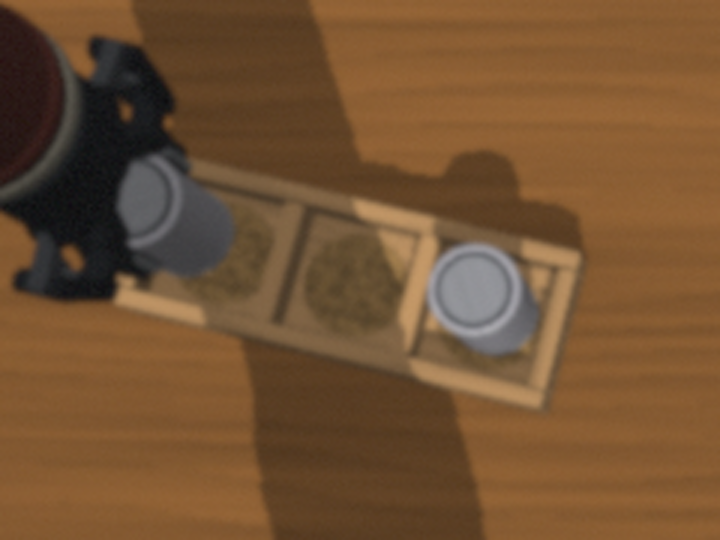

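View pics/p1_1.png

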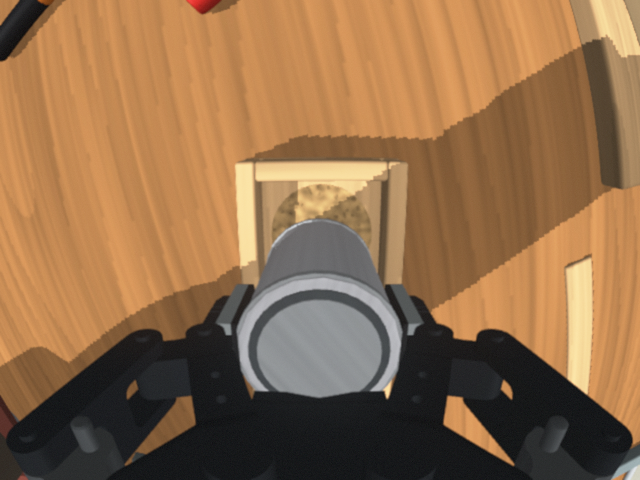

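The held tin is centred over the far pocket: in the wrist view it sits between rack walls at x≈245 and 400 px, with equal gaps. Lowering to just above the floor.

Call:
{"name": "apply_moves", "arguments": {
  "slide": [
    [0.0005, 0.0005, -0.006],
    [0, 0, -0.01],
    [0, 0, -0.012],
    [0, 0, -0.012],
    [0, 0, -0.01],
    [0, 0, -0.006],
    [0, 0, -0.003],
    [0, 0, -0.002]
  ],
  "delta_rot": [
    [0, 0, 0],
    [0, 0, 0],
    [0, 0, 0],
    [0, 0, 0],
    [0, 0, 0],
    [0, 0, 0],
    [0, 0, 0],
    [0, 0, 0]
  ]
}}

```text
time: 7.88
position: [561.2, 194.2, 64.7]
eef_rot: [-128.8, 90.0, -142.0]
ft_force: [-0.7, -0.1, -2.0]
gripper_width: 0.617
```

Call:
{"name": "apply_moves", "arguments": {
  "slide": [
    [0, 0, 0],
    [0, 0, 0],
    [0, 0, -0.001],
    [0, 0, 0]
  ],
  "delta_rot": [
    [0, 0, 0],
    [0, 0, 0],
    [0, 0, 0],
    [0, 0, 0]
  ]
}}

```text
time: 8.22
position: [561.6, 194.4, 64.6]
eef_rot: [50.9, 90.0, 37.8]
ft_force: [-0.2, 0.8, -1.7]
gripper_width: 0.617
```

Call:
{"name": "apply_moves", "arguments": {
  "slide": [
    [0, 0, -0.001],
    [0, 0, 0],
    [0, 0, -0.001],
    [0, 0, 0]
  ],
  "delta_rot": [
    [0, 0, 0],
    [0, 0, 0],
    [0, 0, 0],
    [0, 0, 0]
  ]
}}

```text
time: 8.55
position: [561.3, 194.3, 62.2]
eef_rot: [-148.4, 90.0, -161.6]
ft_force: [-0.3, -0.3, -2.6]
gripper_width: 0.62
```

Call:
{"name": "apply_moves", "arguments": {
  "slide": [
    [0, 0, -0.001],
    [0, 0, 0]
  ],
  "delta_rot": [
    [0, 0, 0],
    [0, 0, 0]
  ]
}}

```text
time: 8.72
position: [561.4, 194.3, 61.9]
eef_rot: [116.3, 90.0, 103.1]
ft_force: [-3.5, -2.1, 6.0]
gripper_width: 0.619
```

Call:
{"name": "apply_moves", "arguments": {
  "slide": [
    [0, 0, -0.001],
    [0, 0, 0]
  ],
  "delta_rot": [
    [0, 0, 0],
    [0, 0, 0]
  ]
}}

```text
time: 8.88
position: [561.5, 194.4, 61.9]
eef_rot: [118.9, 89.9, 105.7]
ft_force: [-7.1, -1.5, 16.8]
gripper_width: 0.62
```

Contact at TCP z ≈ 61.9, which is 12 mm above the grasp height, so the tin is on the pocket floor. I'll ease off 1 mm and release.

Call:
{"name": "apply_moves", "arguments": {
  "slide": [
    [0, 0, 0.001],
    [0, 0, 0]
  ],
  "delta_rot": [
    [0, 0, 0],
    [0, 0, 0]
  ]
}}

```text
time: 9.05
position: [561.6, 194.4, 61.9]
eef_rot: [55.4, 90.0, 42.3]
ft_force: [-2.9, -0.4, 7.0]
gripper_width: 0.622
```

Call:
{"name": "apply_moves", "arguments": {
  "slide": [
    [0, 0, 0],
    [0, 0, 0],
    [0, 0, 0],
    [0, 0, 0],
    [0, 0, 0]
  ],
  "delta_rot": [
    [0, 0, 0],
    [0, 0, 0],
    [0, 0, 0],
    [0, 0, 0],
    [0, 0, 0]
  ],
  "gripper": 0.082
}}

```text
time: 9.47
position: [561.3, 194.3, 61.2]
eef_rot: [-128.5, 90.0, -141.7]
ft_force: [-0.2, -0.2, 0.3]
gripper_width: 0.961
```

Call:
{"name": "apply_moves", "arguments": {
  "slide": [
    [0, 0, 0.008],
    [0, 0, 0.016],
    [0, 0, 0.022],
    [0, 0, 0.026],
    [0, 0, 0.026],
    [0, 0, 0.026],
    [0, 0, 0.016],
    [0, 0, 0.008]
  ],
  "delta_rot": [
    [0, 0, 0],
    [0, 0, 0],
    [0, 0, 0],
    [0, 0, 0],
    [0, 0, 0],
    [0, 0, 0],
    [0, 0, 0],
    [0, 0, 0]
  ]
}}

```text
time: 10.13
position: [562.4, 194.5, 212.6]
eef_rot: [43.7, 89.8, 30.5]
ft_force: [0.9, 0.1, 0.4]
gripper_width: 0.96
```

```bash
python3 - <<'E'
from h import *
s=robot.state(); print(s['time'],s['position'].round(1),s['ft_force'].round(1),s['gripper_width'])
W,p,f=wpose()
im=imaging.grab_frame('wrist')[:,:,::-1].copy(); cv2.imwrite(f'pics/r1.png',im); np.save('Wr1.npy',W)
print(wproj(W,p,f,[[561,193,92]]))
E
```

```text
10.1333 [562.4 194.5 212.6] [0.9 0.1 0.4] 0.9603415066940993
[[317.14705044 237.4991547 ]]
```

View pics/r1.png

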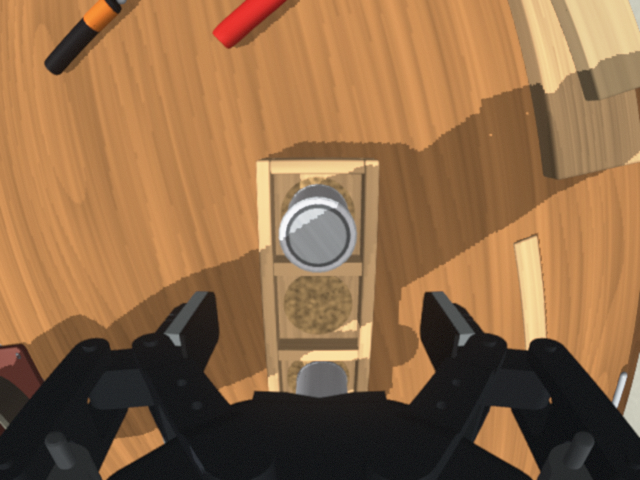

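Tin_1 stands in the far pocket, lid at (318,234) against a predicted (317,237). Now the second spare.

Call:
{"name": "apply_moves", "arguments": {
  "slide": [
    [-0.003, -0.015, 0],
    [-0.006, -0.028, 0],
    [-0.007, -0.034, 0],
    [-0.007, -0.034, 0],
    [-0.007, -0.034, 0],
    [-0.007, -0.034, 0],
    [-0.007, -0.034, 0],
    [-0.007, -0.034, 0]
  ],
  "delta_rot": [
    [0, 0, 0],
    [0, 0, 0],
    [0, 0, 0],
    [0, 0, 0],
    [0, 0, 0],
    [0, 0, 0],
    [0, 0, 0],
    [0, 0, 0]
  ],
  "gripper": 0.0854
}}

```text
time: 10.85
position: [508.5, -54.8, 207.9]
eef_rot: [-164.7, 89.9, -177.9]
ft_force: [0.6, -0.4, 1.0]
gripper_width: 1.002
```

Call:
{"name": "apply_moves", "arguments": {
  "slide": [
    [-0.007, -0.034, 0],
    [-0.007, -0.034, 0],
    [-0.007, -0.034, 0],
    [-0.007, -0.034, 0],
    [-0.007, -0.034, 0],
    [-0.007, -0.034, 0],
    [-0.007, -0.022, 0],
    [-0.003, -0.011, 0]
  ],
  "delta_rot": [
    [0, 0, 0],
    [0, 0, 0],
    [0, 0, 0],
    [0, 0, 0],
    [0, 0, 0],
    [0, 0, 0],
    [0, 0, 0],
    [0, 0, 0]
  ]
}}

```text
time: 11.52
position: [455.1, -293.6, 208.1]
eef_rot: [-150.2, 89.9, -163.6]
ft_force: [-0.9, 1.2, -0.4]
gripper_width: 1.004
```

Call:
{"name": "apply_moves", "arguments": {
  "slide": [
    [0, 0, 0],
    [0, 0, 0],
    [0, 0, 0]
  ],
  "delta_rot": [
    [0, 0, 0],
    [0, 0, 0],
    [0, 0, 0]
  ]
}}

```text
time: 11.77
position: [458.2, -288.6, 208.5]
eef_rot: [160.8, 89.9, 147.7]
ft_force: [-0.6, 0.4, 0.4]
gripper_width: 1.004
```

```bash
python3 - <<'E'
from h import *
W,p,f=wpose(); s=robot.state(); print(s['time'],s['position'].round(1),rotm(s['eef_rot']).round(3)[:,[0,2]],s['joint_velocities'].round(1),s['gripper_width'])
im=imaging.grab_frame('wrist')[:,:,::-1].copy()
cv2.imwrite('pics/w6.png',im)
hsv=cv2.cvtColor(im,cv2.COLOR_BGR2HSV)
m=((hsv[:,:,1]<40)&(hsv[:,:,2]>140)).astype(np.uint8)
n,l,st,ce=cv2.connectedComponentsWithStats(m)
for i in range(1,n):
    if st[i,4]>1200: 
        c,_=cv2.findContours((l==i).astype(np.uint8),0,1); c=max(c,key=len); e=cv2.fitEllipse(c)
        print(st[i],np.round(e[0],1),np.round(e[1],1),wunproj(W,p,f,e[0],80).round(1))
E
```

```text
11.7667 [ 458.2 -288.6  208.5] [[-0.001  0.974]
 [ 0.001 -0.227]
 [-1.    -0.001]] [-0.8 -0.2 -0.4 -0.3  0.1  0.1  0.2] 1.0036507526781808
[ 441   23   46   47 1666] [463.8  46.3] [41.8 48.8] [[ 592.6 -175.7   80. ]]
[  96   32   36   43 1260] [113.7  52.9] [35.6 45.9] [[ 336.1 -112.9   80. ]]
[ 219   61   88   86 1657] [262.5 103.3] [85.2 87.6] [[ 440.6 -189.6   80. ]]
[ 227   68   70   70 3849] [261.3 102.7] [67.9 70.4] [[ 439.9 -188.9   80. ]]
[ 283  187   76   84 1543] [319.8 232.1] [73.1 79.3] [[ 458.5 -288.7   80. ]]
[ 293  209   56   54 2406] [320.7 235.3] [53.5 55.4] [[ 458.5 -291.2   80. ]]
```

View pics/w6.png

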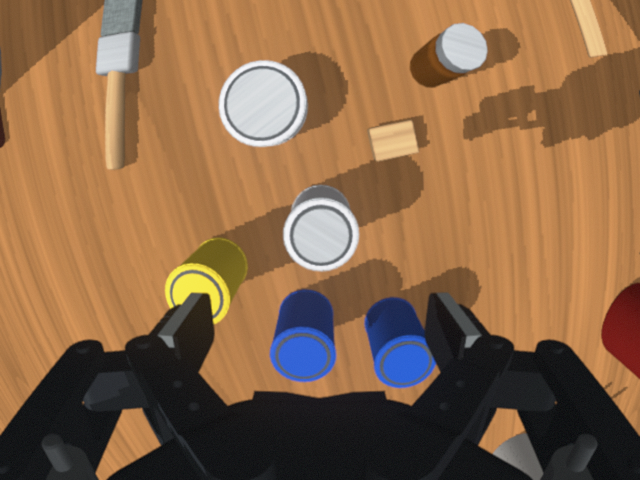

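The wrist view puts the second spare's lid at (320,235) px, world (458.5, −291). The yellow can at (197,292) leaves about 18 mm to the left finger. I'll narrow the jaws slightly and descend.

Call:
{"name": "apply_moves", "arguments": {
  "slide": [
    [0, -0.002, -0.016],
    [0, 0, -0.026],
    [0, 0, -0.03],
    [0, 0, -0.03],
    [0, 0, -0.025],
    [0, 0, -0.018],
    [0, 0, -0.01],
    [0, 0, -0.004]
  ],
  "delta_rot": [
    [0, 0, 0],
    [0, 0, 0],
    [0, 0, 0],
    [0, 0, 0],
    [0, 0, 0],
    [0, 0, 0],
    [0, 0, 0],
    [0, 0, 0]
  ],
  "gripper": 0.077
}}

```text
time: 12.48
position: [458.0, -290.2, 48.8]
eef_rot: [170.3, 89.9, 157.2]
ft_force: [-0.3, -0.7, -0.1]
gripper_width: 0.903
```

Call:
{"name": "apply_moves", "arguments": {
  "slide": [
    [0, 0, 0],
    [0, 0, 0],
    [0, 0, 0],
    [0, 0, 0],
    [0, 0, 0],
    [0, 0, 0],
    [0, 0, 0],
    [0, 0, 0]
  ],
  "delta_rot": [
    [0, 0, 0],
    [0, 0, 0],
    [0, 0, 0],
    [0, 0, 0],
    [0, 0, 0],
    [0, 0, 0],
    [0, 0, 0],
    [0, 0, 0]
  ],
  "gripper": 0.04
}}

```text
time: 13.15
position: [459.1, -292.0, 51.5]
eef_rot: [9.3, 89.9, -3.8]
ft_force: [-1.3, 1.1, 6.4]
gripper_width: 0.62
```

```bash
python3 - <<'E'
from h import *
s=robot.state(); print(s['time'],s['position'].round(1),rotm(s['eef_rot']).round(3)[:,[0,2]],s['ft_force'].round(1),s['gripper_width'],s['joint_velocities'].round(2))
im=imaging.grab_frame('wrist')[:,:,::-1].copy(); cv2.imwrite('pics/w7.png',im)
E
```

```text
13.15 [ 459.1 -292.    51.5] [[ 0.002  0.974]
 [-0.    -0.228]
 [-1.     0.002]] [-1.3  1.1  6.4] 0.6197132337523882 [-0.06  0.03  0.05 -0.06 -0.05  0.02  0.03]
```

View pics/w7.png

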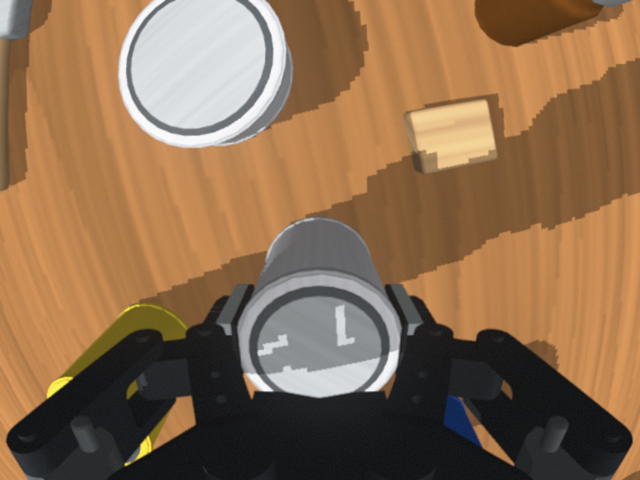

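Gripped, opening about 53 mm, TCP z 51.5. Lift and carry to the middle pocket.

Call:
{"name": "apply_moves", "arguments": {
  "slide": [
    [0, 0, 0],
    [0, 0, 0.008],
    [0, 0, 0.018],
    [0, 0, 0.028],
    [0, 0, 0.032],
    [0, 0, 0.032],
    [0, 0, 0.026],
    [0.002, 0.01, 0.011]
  ],
  "delta_rot": [
    [0, 0, 0],
    [0, 0, 0],
    [0, 0, 0],
    [0, 0, 0],
    [0, 0, 0],
    [0, 0, 0],
    [0, 0, 0],
    [0, 0, 0]
  ]
}}

```text
time: 13.87
position: [460.5, -284.5, 209.6]
eef_rot: [-12.6, 89.7, -26.0]
ft_force: [0.1, -0.3, -1.2]
gripper_width: 0.621
```

Call:
{"name": "apply_moves", "arguments": {
  "slide": [
    [0.005, 0.022, 0],
    [0.0065, 0.032, 0],
    [0.007, 0.034, 0],
    [0.007, 0.034, 0],
    [0.007, 0.034, 0],
    [0.007, 0.034, 0],
    [0.007, 0.034, 0],
    [0.007, 0.034, 0]
  ],
  "delta_rot": [
    [0, 0, 0],
    [0, 0, 0],
    [0, 0, 0],
    [0, 0, 0],
    [0, 0, 0],
    [0, 0, 0],
    [0, 0, 0],
    [0, 0, 0]
  ]
}}

```text
time: 14.53
position: [513.7, -22.2, 206.0]
eef_rot: [54.5, 89.9, 41.3]
ft_force: [0.8, -0.4, -2.6]
gripper_width: 0.616
```

Call:
{"name": "apply_moves", "arguments": {
  "slide": [
    [0.007, 0.034, 0],
    [0.007, 0.034, 0],
    [0.006, 0.03, 0],
    [0.004, 0.02, 0],
    [0.002, 0.01, 0],
    [0, 0, 0],
    [0, 0, 0],
    [0, 0, 0]
  ],
  "delta_rot": [
    [0, 0, 0],
    [0, 0, 0],
    [0, 0, 0],
    [0, 0, 0],
    [0, 0, 0],
    [0, 0, 0],
    [0, 0, 0],
    [0, 0, 0]
  ]
}}

```text
time: 15.2
position: [539.8, 102.2, 205.5]
eef_rot: [-80.0, 90.0, -93.3]
ft_force: [-0.7, 0.4, -2.6]
gripper_width: 0.619
```

```bash
python3 - <<'E'
from h import *
s=robot.state(); print(s['time'],s['position'].round(1),rotm(s['eef_rot']).round(3)[:,[0,2]],s['ft_force'].round(1),s['gripper_width'],s['joint_velocities'].round(2))
im=imaging.grab_frame('wrist')[:,:,::-1].copy(); cv2.imwrite('pics/w8.png',im)
im=imaging.grab_frame('top')[:,:,::-1].copy(); cv2.imwrite('pics/w8c.png',cv2.resize(im[120:300,100:340],None,fx=3,fy=3,interpolation=cv2.INTER_CUBIC))
E
```

```text
15.2 [539.8 102.2 205.5] [[-0.     0.973]
 [-0.001 -0.23 ]
 [-1.     0.   ]] [-0.7  0.4 -2.6] 0.6191162325346676 [ 0.47 -0.1   0.05  0.12 -0.24 -0.19 -0.08]
```

View pics/w8.png

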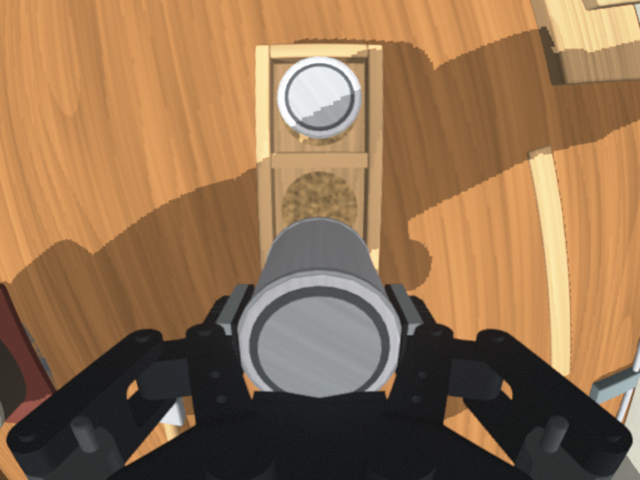

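View pics/w8c.png

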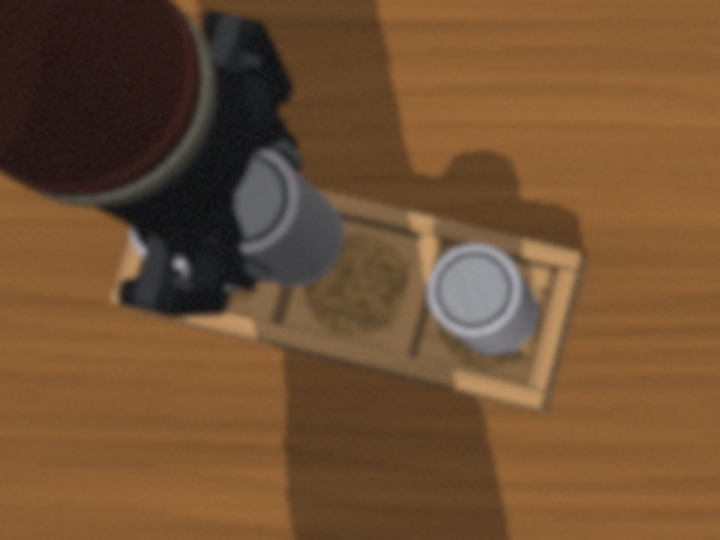

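The held tin is centred across the rack: walls at x≈263 and 375 px, tin at 320. I'll shift +3 mm in y and lower.

Call:
{"name": "apply_moves", "arguments": {
  "slide": [
    [0, 0.002, -0.012],
    [0, 0.001, -0.022],
    [0, 0, -0.026],
    [0, 0, -0.026],
    [0, 0, -0.022],
    [0, 0, -0.016],
    [0, 0, -0.01],
    [0, 0, -0.003]
  ],
  "delta_rot": [
    [0, 0, 0],
    [0, 0, 0],
    [0, 0, 0],
    [0, 0, 0],
    [0, 0, 0],
    [0, 0, 0],
    [0, 0, 0],
    [0, 0, 0]
  ]
}}

```text
time: 15.97
position: [538.6, 106.5, 66.2]
eef_rot: [-138.8, 89.8, -152.0]
ft_force: [-0.3, 0.3, -2.9]
gripper_width: 0.621
```

Call:
{"name": "apply_moves", "arguments": {
  "slide": [
    [0, 0, 0],
    [0, 0, -0.001],
    [0, 0, 0]
  ],
  "delta_rot": [
    [0, 0, 0],
    [0, 0, 0],
    [0, 0, 0]
  ]
}}

```text
time: 16.22
position: [540.6, 107.4, 68.2]
eef_rot: [38.4, 89.9, 25.2]
ft_force: [0.3, -0.9, -1.6]
gripper_width: 0.618
```

Call:
{"name": "apply_moves", "arguments": {
  "slide": [
    [0, 0, -0.001],
    [0, 0, 0],
    [0, 0, 0]
  ],
  "delta_rot": [
    [0, 0, 0],
    [0, 0, 0],
    [0, 0, 0]
  ]
}}

```text
time: 16.47
position: [540.1, 107.5, 66.7]
eef_rot: [49.2, 90.0, 36.0]
ft_force: [0.2, 0.6, -2.8]
gripper_width: 0.62
```

Call:
{"name": "apply_moves", "arguments": {
  "slide": [
    [0, -0.001, -0.001],
    [0, 0, -0.001],
    [0, 0, 0]
  ],
  "delta_rot": [
    [0, 0, 0],
    [0, 0, 0],
    [0, 0, 0]
  ]
}}

```text
time: 16.72
position: [539.8, 106.2, 64.1]
eef_rot: [-149.8, 90.0, -162.9]
ft_force: [-0.0, 0.4, -2.8]
gripper_width: 0.623
```

Call:
{"name": "apply_moves", "arguments": {
  "slide": [
    [0, 0, -0.001],
    [0, 0, 0]
  ],
  "delta_rot": [
    [0, 0, 0],
    [0, 0, 0]
  ]
}}

```text
time: 16.88
position: [539.9, 106.3, 63.5]
eef_rot: [132.9, 90.0, 119.7]
ft_force: [-2.0, -0.7, 1.7]
gripper_width: 0.619
```

Call:
{"name": "apply_moves", "arguments": {
  "slide": [
    [0, 0, -0.001],
    [0, 0, 0]
  ],
  "delta_rot": [
    [0, 0, 0],
    [0, 0, 0]
  ]
}}

```text
time: 17.05
position: [540.0, 106.4, 63.5]
eef_rot: [119.1, 89.9, 105.9]
ft_force: [-7.3, -0.6, 15.4]
gripper_width: 0.62
```

Floor contact at z 63.5, again 12 mm above the grasp height. Ease off, release and retreat.

Call:
{"name": "apply_moves", "arguments": {
  "slide": [
    [0, 0, 0.001],
    [0, 0, 0]
  ],
  "delta_rot": [
    [0, 0, 0],
    [0, 0, 0]
  ]
}}

```text
time: 17.22
position: [540.1, 106.3, 63.5]
eef_rot: [37.6, 90.0, 24.4]
ft_force: [-2.2, 1.4, 4.0]
gripper_width: 0.619
```

Call:
{"name": "apply_moves", "arguments": {
  "slide": [
    [0, 0, 0],
    [0, 0, 0],
    [0, 0, 0],
    [0, 0, 0],
    [0, 0, 0]
  ],
  "delta_rot": [
    [0, 0, 0],
    [0, 0, 0],
    [0, 0, 0],
    [0, 0, 0],
    [0, 0, 0]
  ],
  "gripper": 0.082
}}

```text
time: 17.63
position: [539.9, 106.3, 63.3]
eef_rot: [-125.0, 90.0, -138.2]
ft_force: [0.6, -0.1, -1.2]
gripper_width: 0.96
```

Call:
{"name": "apply_moves", "arguments": {
  "slide": [
    [0, 0, 0.008],
    [0, 0, 0.016],
    [0, 0, 0.022],
    [0, 0, 0.026],
    [0, 0, 0.026],
    [0, 0, 0.026],
    [0, 0, 0.016],
    [0, 0, 0.008]
  ],
  "delta_rot": [
    [0, 0, 0],
    [0, 0, 0],
    [0, 0, 0],
    [0, 0, 0],
    [0, 0, 0],
    [0, 0, 0],
    [0, 0, 0],
    [0, 0, 0]
  ]
}}

```text
time: 18.3
position: [540.9, 106.3, 214.4]
eef_rot: [40.1, 89.8, 26.9]
ft_force: [0.5, 0.8, -0.6]
gripper_width: 0.962
```

Call:
{"name": "apply_moves", "arguments": {
  "slide": [
    [0.002, -0.015, 0],
    [0.002, -0.03, 0],
    [0.002, -0.034, 0],
    [0.002, -0.034, 0],
    [0.002, -0.034, 0],
    [0.002, -0.034, 0],
    [0.002, -0.03, 0],
    [0.002, -0.015, 0]
  ],
  "delta_rot": [
    [0, 0, 0],
    [0, 0, 0],
    [0, 0, 0],
    [0, 0, 0],
    [0, 0, 0],
    [0, 0, 0],
    [0, 0, 0],
    [0, 0, 0]
  ]
}}

```text
time: 18.97
position: [554.9, -124.3, 211.3]
eef_rot: [-90.7, 89.9, -104.2]
ft_force: [-0.6, 0.3, -0.2]
gripper_width: 0.965
```

```bash
python3 - <<'E'
from h import *
s=robot.state(); print(s['time'],s['position'].round(1),s['ft_force'].round(1),s['gripper_width'])
for n,b in (('top',(120,300,100,340)),('scene',(250,420,280,450))):
    im=imaging.grab_frame(n)[:,:,::-1].copy(); cv2.imwrite(f'pics/f_{n}.png',im)
    cv2.imwrite(f'pics/fc_{n}.png',cv2.resize(im[b[0]:b[1],b[2]:b[3]],None,fx=3,fy=3,interpolation=cv2.INTER_CUBIC))
for X in ([561,193,92],[540,106,92],[521.7,14.5,92]): print((proj('top',X)-[100,120])*3,(proj('scene',X)-[280,250])*3)
E
```

```text
18.9667 [ 554.9 -124.3  211.3] [-0.6  0.3 -0.2] 0.9650091526529604
[[177.17427643 221.20307125]] [[330.27666803 327.5875211 ]]
[[321.31232031 257.54034745]] [[262.74882798 206.48428753]]
[[475.13051537 289.8841299 ]] [[193.23777982  93.01756406]]
```

View pics/fc_top.png

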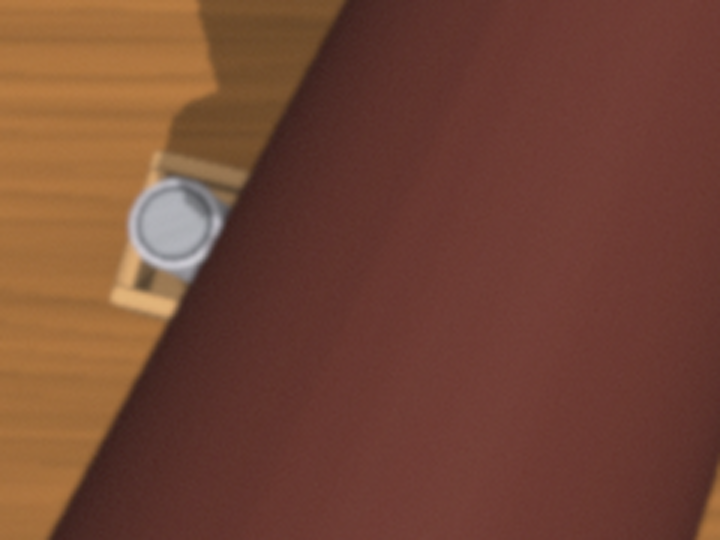

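View pics/fc_scene.png

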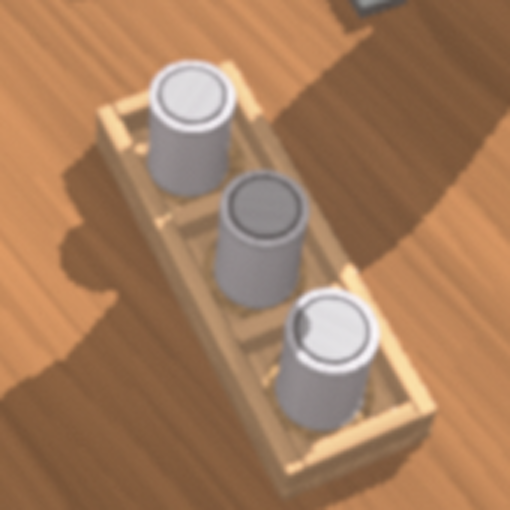

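The scene view shows all three tins upright in their pockets. Lids are at (192,96), (264,207) and (331,329), each within 3 px of the prediction for standing on the floor (lid z 92). The robot is clear, so I'll settle briefly and hand in.

Call:
{"name": "apply_moves", "arguments": {
  "slide": [
    [0, 0, 0],
    [0, 0, 0],
    [0, 0, 0],
    [0, 0, 0]
  ],
  "delta_rot": [
    [0, 0, 0],
    [0, 0, 0],
    [0, 0, 0],
    [0, 0, 0]
  ]
}}

```text
time: 19.4
position: [556.0, -118.3, 211.2]
eef_rot: [136.5, 90.0, 123.4]
ft_force: [-0.3, 0.2, 0.6]
gripper_width: 0.957
```

```bash
python3 - <<'E'
from station import robot, sign_off
s=robot.state(); print(s['time'],s['ft_force'].round(1)); print(sign_off())
E
```

```text
19.4 [-0.3  0.2  0.6]
the job is handed in; nothing more can be done
None
```

Both spare tins are in the rack, one in the far (+90) pocket and one in the middle pocket, and I handed the job in at 19.4 s. I lowered each until it touched the pocket floor (about 15–17 N read at the wrist), then released it; the tool stood 12 mm above its grasp height, matching the floor height.

The last scene picture shows all three tins upright, with lids within about 3 px of where tins standing on the floor should appear. The tin already racked is still in place, and the robot was clear of everything.

In the final top view the arm hid the middle and racked tins, so for those two only the scene camera confirms the result. No check failed or disagreed by more than a few millimetres.

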